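# Snap the mast into the stand

### The arm

A 6-joint arm with a two-finger parallel gripper is mounted at the origin on a cart in front of the work surface, level with it; the furniture and walls round the work are solid. World frame = base frame: x ahead of the robot, y to its left, z up, the work surface at z = 0. Lengths are in m, angles in rad, forces in N, time in s.
With the tool pointing down it reaches from about 0.25 to 0.8 m from the base axis. Payload 8.5 kg.
Tool frame: the origin (TCP) lies at the very end of the fingers, on their centre line; the grasp point (between the pads) lies 19 mm behind it; z points along the fingers, y is the line along which they close (so a half turn about z gives the same grasp; the last joint's range is limited). The gripper opens to 85 mm and grips with 20 to 120 N. Pads are 22 mm wide; open, the fingers measure 114 mm over their backs; the gripper's body (76 mm by 85 mm) begins 54 mm behind the grasp point. The pads swing forward as they close: fully open they stand 13 mm farther back than shut.
Start: joints at [-1.256, 0.238, -0.013, 1.319, 0, 1.571], TCP at [0.163, -0.499, 0.231] pointing down, gripper open.
Joint ranges: [-2.66, 2.66], [-1.03, 1.9], [-1.14, 1.46], [-1.82, 2.27], [-1.45, 1.34], [-3.14, 3.14]. Speed limits (rad/s): [2.22, 2.22, 2.79, 3.14, 3.14, 3.14].

### API

Orientations are given as a rotation vector (axis times angle).
In Python, from workcell import arm, snapshot, spotter gives the robot as it stands.
- The arm moves only by the shell command python3 -m pendant 'ROWS' [FORCE]. ROWS is JSON, one flat list of numbers, 5 for each row, row after row: the shift along the tool's x, y, z in mm, then the turn about the tool's z in rad, then the opening, from 0 (shut) to 1 (fully open). In form: [dx, dy, dz, twist, gripper, dx, dy, dz, twist, gripper, ...]. A call has 1 to 10 rows; each row is the pose to reach, as a shift and turn from the pose commanded when the call began, along the tool's axes at that moment; what a row does not reach only later rows make up. A row lasts 1/10 s, in which the tool goes at most 50 mm and 8.59 degrees, less where a joint would pass 70% of its speed; a pose out of reach is approached as far as the arm can. A call with a gripper value outside its range is refused whole. The fingers move at their own pace and stop on an object; FORCE is the grip in N (left out, the last holds). Time passes only in rows, so rows that repeat a pose let the fingers close. It gives the time, the measured TCP pose, the force, the opening and the grip force at its end, in the units of the state.
- arm.read_state(): the state, without advancing time (a new reading comes with each control period).
- snapshot(name): name is "scene" or "top" or "wrist"; returns a dict with "frame" (420x560x3 uint8, red, green, blue), "camera_matrix" (3x3 intrinsics, pixels), "k1" (the pictures are not rectified: a ray, as slopes to the right and down, at radius r is drawn at 1 + k1 r^2 times it, then the intrinsics apply), "T" (4x4, takes a point from camera to world coordinates). Camera axes: x right, y up, looking along -z (the intrinsics and any distortion apply to the point x, -y, -z); pixel columns grow to the right and rows downward; lengths in m; the calibration is good to about 2 mm. A picture is of the moment at which its call begins. There is no depth.
- arm.hand_in(): hands the job in; it is judged then, once.
Trained networks look in a picture, given as the dict that the camera call returned (one of the last four; its "shot" number tells which), for a name from the list of things; names that differ only in an ending like _2 or _b are one class to them, and where a whole thing is asked for, a point or a joint stands for the part that bears it (a point fixed in the world has none). Each returns a list of dicts, best first, with "confidence" (0 to 1); they miss things now and then, are a little off and sometimes report something else, mostly with a low value. They report only what shows in the picture. A call takes as long as a camera call. They do not tell look-alikes from the thing itself.
- spotter.regions_of(picture, target): "mask" (420x560 bool, what is visible of it).
- spotter.tip_of(picture, target): "location" ([x, y, z] in m, in world coordinates, good to about 4 mm: a listed point, or the origin of a listed thing).
The state is a dict: "time": time; "joint_pos": joint angles; "dq": joint speeds; "effort": joint torques, N m; "position": TCP position; "orientation": TCP orientation; "wrist_force": force on the tool from outside, world axes, zero at the start; "torque": the same for the moment, N m; "grip_width": finger opening in m; "grasp_force": force on a finger pad.
Only numpy, scipy, OpenCV 4.12 (cv2) and the standard library are available. Lean on these libraries where they do the work, as an engineer would, in place of code of your own. Each camera call takes 0.05 s, during which the arm holds its last target. There are 200 camera calls.

### The job

Take the dark square mast out of its grey storage block, and fit it into the silver tube of the blue stand: squeeze its brass spring button flush so that it slides in under the tube's wall, then push the mast down gently until the button pops out through the hole in the tube. Leave the mast locked there, don't lean hard on the mast or the stand, and don't disturb the cup, the brass weight or the vial.

Things in the scene. Friction and masses are not known exactly. Their poses are not given: they have to be found in the camera images.
- mast: Loose dark steel square post, 20 x 20 mm, 90 mm long (lowest 4 mm taper to 15 mm), a black cross head on its top. Mass 0.1 to 0.22 kg. Origin at the centre of its underside, z up the post. Its brass button sits in its -x face. It stands upright in the storage block, -x face turned roughly (within 30 degrees) towards the robot. Finger pads go on its -x and +x faces.
- mast_button (a point): Centre of the button's place, in the plane of the mast's -x face, 46 mm above its foot. Button 14 mm high, 10 wide, stands 6 mm out, square-sided: unless held flush it lands on the tube's rim. Pads closed with 12 N or more over its upper half, fingertips at its middle, press it flush and leave the lower half free to enter first until the fingertips meet the rim.
- mast_top (a point): Centre of the flat top of the black cross head, 100 mm above the mast's foot: a place to push down. The head is 14 mm along the mast's x, 80 mm along y, 10 mm thick; its ends turn up by 14 mm, with 64 mm of flat between them.
- button (a joint): How far the brass spring button is pressed in, m: 0 fully out, 0.006 flush with the mast's face. The spring pushes out with 3 N when out and 5.4 N when flush. Inside the tube it reads 0.004 or more; in the hole it reads 0. Half under the tube's wall it stays pressed when the fingers let go and its friction holds the mast; pushing on then takes 3 to 8 N.
- foot: Blue stand, fixed: plate 80 x 80 x 10 mm, square boss 46 mm wide up to 40 mm high, black clamp knob on its +y side, and a square silver tube upright in the boss. Origin at the centre of the underside, on the tube's axis, z up. Its -x side, with the hole in the tube, looks roughly (within 30 degrees) towards the robot. The mast goes in with its -x face to this side.
- tube_axis (a point): Point on the tube's axis, 40 mm above the stand's underside. Tube: 28 mm outside, 22 inside (1 mm play each side of the mast). Clamped at a new height each time: its mouth is 80 to 100 mm above the bench, to be felt or seen. Hole in its -x wall (3 mm thick): black-framed, 13 mm wide, 17 high, centre 20 mm below the mouth. Only the button, caught in the hole, stops the mast.
- block: Grey storage block, fixed, 70 x 70 x 22 mm, with a square pocket 23 mm wide and 18 mm deep in its top, in which the mast stands (its foot 4 mm above the bench). Origin at the centre of the underside.
- cup: White porcelain cup, 44 mm wide, 36 mm high, a bystander. Origin at the centre of its underside.
- weight: Small brass calibration weight, 16 mm wide, 21 mm high, a bystander. Origin at the centre of its underside.
- vial: White-capped sample vial, 16 mm wide, 40 mm high, a bystander. Origin at the centre of its underside.
Mind the look-alikes: they are no part of the job. There is more than one size of the foot; the one meant has the size given above.

How it is judged:
On the way, in this order (a step that is already met when the one before it is completed fails the run):
1. the mast is lifted clear of the storage block (height (world z) of mast above 0.03 m), for 0.1 s.
2. the mast is in the stand's tube with its button pressed in (value of joint button above 0.003 m and horizontal distance between mast and foot below 0.006 m and z of mast_button in the frame of foot below 0.097 m), for 0.1 s.
At the end, for the whole second after the job is handed in: The mast stands in the stand's tube, its axis within 5 mm of the tube's and within 0.09 rad of upright, the button's place on the hole's side and 52 to 84 mm above the stand's underside, the button sprung out through the hole (within 1.5 mm of fully out), and the mast is at rest (value of joint button below 0.0015 m and horizontal distance between mast and foot below 0.005 m and angle between mast's own z axis and vertical below 0.09 rad and z of mast_button in the frame of foot between 0.052 and 0.084 m and x of mast_button in the frame of foot below -0.006 m and linear speed of mast below 0.02 m/s); the robot touches nothing.
It fails at once if the mast is pressed against the stand with more than 50 N (all contacts added up) (contact force between mast and foot above 50 N).
It fails at once if the fingers or the arm lean on the stand with more than 40 N (contact force between any of the arm, the fingers and foot above 40 N).
It fails at once if the cup, the brass weight or the vial is moved by more than 30 mm (distance of any of cup, weight, vial from where it was at the start of the episode above 0.03 m).
It also fails if it takes over 64 s, if anything falls off the work surface, if the arm or the gripper's body presses on something with over 40 N, if the wrist force passes 120 N, or if a joint passes its speed limit or range.

## Working session

There is one attempt and no reset: what is moved stays moved. The work goes in short steps, Python scripts to look and compute and a shell command to move; the robot and the scene stay as the last step left them, time stands still between calls to the robot, and variables do not carry over. Pictures are saved under pics/ and viewed, at most 10 in all, crops included, and the job is handed in when it is done.

```bash
ls; mkdir -p pics
cat > h.py <<'E'
import numpy as np, cv2
from workcell import arm, snapshot, spotter
from scipy.spatial.transform import Rotation as R
def save(p,n): cv2.imwrite('pics/'+n, p['frame'][:,:,::-1])
def ray(p,u,v):
    K=np.array(p['camera_matrix']);k=p['k1'];T=np.array(p['T'])
    x=(u-K[0,2])/K[0,0];y=(v-K[1,2])/K[1,1];rd=np.hypot(x,y);r=rd
    for _ in range(30): r=rd/(1+k*r*r)
    s=1/(1+k*r*r); d=np.array([x*s,-y*s,-1.]); return T[:3,3],T[:3,:3]@d
def atz(p,u,v,z):
    o,d=ray(p,u,v); return o+d*(z-o[2])/d[2]
def proj(p,X):
    K=np.array(p['camera_matrix']);k=p['k1'];T=np.array(p['T'])
    c=T[:3,:3].T@(np.array(X)-T[:3,3]); x=c[0]/-c[2]; y=-c[1]/-c[2]; f=1+k*(x*x+y*y)
    return K[0,0]*x*f+K[0,2],K[1,1]*y*f+K[1,2]
def tool(X):  # world displacement target -> tool axes mm
    s=arm.read_state(); return 1000*R.from_rotvec(s['orientation']).as_matrix().T@(np.array(X)-s['position'])
E
python3 - <<'E'
from h import *
for c in ('scene','top'):
    p=snapshot(c); save(p,c+'0.png')
    print(c,np.array(p['T'])[:3,3])
    for t in ('mast','mast_button','mast_top','foot','tube_axis','block','cup','weight','vial'):
        print(t,[(np.round(d['location'],3).tolist(),round(d['confidence'],2)) for d in spotter.tip_of(p,t)])
s=arm.read_state(); print(s['orientation'],s['wrist_force'],s['time'])
print(R.from_rotvec(s['orientation']).as_matrix().round(2))
E
```

```text
pics
scene [-0.37523879  0.86615329  0.76848313]
mast [([0.417, 0.275, 0.004], 0.96)]
mast_button [([0.411, 0.276, 0.048], 0.56), ([0.455, 0.442, -0.001], 0.45)]
mast_top [([0.42, 0.268, 0.102], 0.83)]
foot [([0.766, -0.078, -0.006], 0.8), ([0.395, 0.732, -0.002], 0.7), ([0.622, 0.303, 0.001], 0.56)]
tube_axis [([0.632, 0.302, 0.04], 0.88), ([0.396, 0.733, 0.055], 0.85), ([0.765, -0.076, 0.06], 0.76)]
block [([0.418, 0.277, -0.0], 0.76)]
cup [([0.513, 0.475, 0.004], 0.71)]
weight [([0.454, 0.446, -0.001], 0.52)]
vial [([0.766, 0.235, 0.003], 0.47)]
top [0.41151956 0.30908825 1.19925534]
mast [([0.42, 0.274, 0.005], 0.5)]
mast_button [([0.406, 0.281, 0.048], 0.59)]
mast_top [([0.418, 0.277, 0.099], 0.69), ([0.411, 0.279, 0.048], 0.48)]
foot [([0.397, 0.731, -0.002], 0.88), ([0.763, -0.076, -0.002], 0.79), ([0.627, 0.302, -0.0], 0.57)]
tube_axis [([0.397, 0.728, 0.06], 0.78), ([0.623, 0.303, 0.04], 0.71), ([0.761, -0.075, 0.058], 0.66)]
block [([0.415, 0.274, -0.0], 0.59), ([0.629, 0.302, 0.002], 0.5)]
cup [([0.515, 0.476, 0.001], 0.49)]
weight [([0.454, 0.445, -0.005], 0.6)]
vial [([0.767, 0.235, -0.001], 0.53)]
[-3.10271925e+00 -4.92436190e-01  3.85430426e-05] [ 0.88384197 -0.20370226 -0.33347548] 1.0
[[ 0.95  0.31 -0.  ]
 [ 0.31 -0.95  0.  ]
 [-0.   -0.   -1.  ]]
```

View pics/scene0.png

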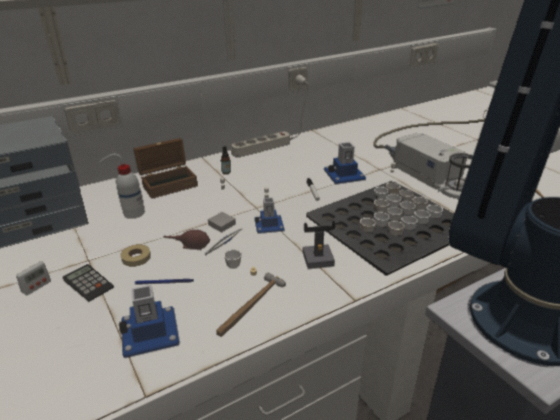

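View pics/top0.png

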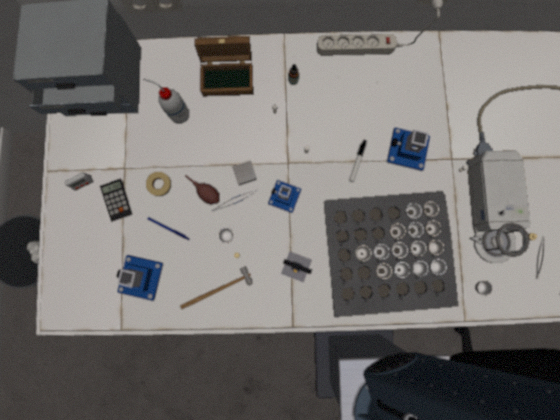

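Run:
```python
from h import *
p=snapshot('wrist'); T=np.array(p['T']); s=arm.read_state(); M=R.from_rotvec(s['orientation']).as_matrix()
print('cam in tool',(M.T@(T[:3,3]-s['position'])).round(3)); print((M.T@T[:3,:3]).round(2),np.array(p['camera_matrix']).round(0))
print(tool([0.46,0.24,0.33]))
```

```text
cam in tool [ 0.078  0.001 -0.142]
[[ 0.    0.95  0.3 ]
 [ 1.   -0.    0.  ]
 [ 0.    0.3  -0.95]] [[378.   0. 285.]
 [  0. 378. 214.]
 [  0.   0.   1.]]
[ 511.68099651 -610.74058608  -98.62811905]
```

```bash
python3 -m pendant '[30,-34,-50,0,1, 64,-70,-100,-0.1,1, 95,-105,-100,-0.2,1, 127,-140,-100,-0.3,1, 160,-175,-100,-0.4,1, 190,-208,-100,-0.5,1, 220,-240,-100,-0.6,1, 250,-273,-100,-0.7,1, 280,-306,-100,-0.8,1, 310,-339,-100,-0.89,1]'
python3 - <<'E'
from h import *
print(tool([0.54,0.33,0.331]))
E
```

```text
time: 2.05
position: [0.3527, -0.0787, 0.3316]
orientation: [2.584, 1.785, 0.001]
wrist_force: [0.7, -1.4, 0.2]
grip_width: 0.0852
grasp_force: 0.0
[448.50543507  30.62033843   0.80048471]
```

```bash
python3 -m pendant '[50,4,0,0,1, 100,8,0,0,1, 150,12,0,0,1, 200,15,0,0,1, 250,18,0,0,1, 300,22,0,0,1, 350,25,0,0,1, 400,28,0,0,1, 448,30,0,0,1, 448,30,0,0,1]';python3 -m pendant '[0,0,0,0,1,0,0,0,0,1]'
python3 - <<'E'
from h import *
p=snapshot('wrist');save(p,'w1.png')
for t in ('mast','mast_button','mast_top','foot','tube_axis','block','cup','weight','vial'):
    print(t,[(np.round(d['location'],3).tolist(),round(d['confidence'],2)) for d in spotter.tip_of(p,t)])
E
```

```text
time: 3.05
position: [0.5421, 0.3318, 0.3277]
orientation: [-2.584, -1.784, 0.004]
wrist_force: [-0.9, -1.7, -0.3]
grip_width: 0.0855
grasp_force: 0.0
time: 3.25
position: [0.5404, 0.3261, 0.3315]
orientation: [2.589, 1.78, -0.001]
wrist_force: [-0.6, -0.5, 0.3]
grip_width: 0.0854
grasp_force: 0.0
mast [([0.418, 0.274, 0.001], 0.91), ([0.625, 0.3, 0.039], 0.61)]
mast_button [([0.411, 0.277, 0.051], 0.68)]
mast_top [([0.42, 0.279, 0.1], 0.97)]
foot [([0.763, -0.076, 0.001], 0.94), ([0.63, 0.303, -0.002], 0.6)]
tube_axis [([0.626, 0.299, 0.038], 0.66)]
block [([0.419, 0.275, 0.001], 0.57)]
cup [([0.514, 0.474, 0.006], 0.73)]
weight [([0.455, 0.448, 0.005], 0.56)]
vial [([0.763, 0.232, 0.0], 0.81), ([0.514, 0.474, 0.006], 0.42), ([0.417, 0.276, 0.0], 0.17)]
```

View pics/w1.png

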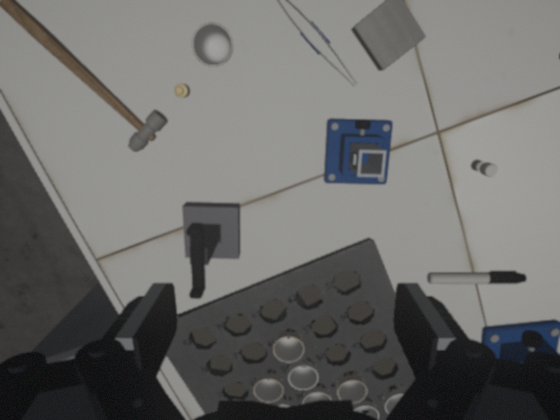

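Run:
```python
from h import *
p=snapshot('wrist'); f=p['frame']
a=cv2.resize(f[105:200,310:410],(400,380),interpolation=cv2.INTER_CUBIC); b=cv2.resize(f[195:305,165:265],(400,440),interpolation=cv2.INTER_CUBIC)
c=np.zeros((440,800,3),np.uint8); c[:380,:400]=a; c[:,400:]=b
cv2.imwrite('pics/w2.png',c[:,:,::-1])
g=f.astype(int)
def rect(m,z,n):
    m=m.astype(np.uint8); k,l,st,_=cv2.connectedComponentsWithStats(m); i=1+np.argmax(st[1:,4])
    pts=np.argwhere(l==i)[:,::-1].astype(np.float32)
    h=cv2.convexHull(pts).reshape(-1,2)
    W=np.array([atz(p,u,v,z)[:2]*1000 for u,v in h],np.float32)
    print(n,st[i],cv2.minAreaRect(W))
roi=np.zeros(g.shape[:2],bool); roi[100:200,310:410]=1
rect(roi&(g[:,:,2]>g[:,:,0]+35),0.010,'plate')
print('bench gray',f[190,300],'block',f[225,230],'head',f[280,197])
roi[:]=0; roi[190:275,165:260]=1
rect(roi&(g.sum(2)<330),0.022,'block')
roi[:]=0; roi[215:310,170:230]=1
rect(roi&(g.sum(2)<110),0.1,'head')
```

```text
plate [ 325  121   66   62 1909] ((626.85888671875, 303.2454528808594), (75.00667572021484, 75.66439819335938), 67.89408874511719)
bench gray [150 150 145] block [91 91 92] head [41 39 41]
block [ 165  198   95   77 3453] ((430.98309326171875, 277.57659912109375), (130.50440979003906, 94.69551086425781), 6.499863624572754)
head [170 292   5  18  67] ((370.8243713378906, 237.47085571289062), (22.088830947875977, 4.550093173980713), 63.48047637939453)
```

View pics/w2.png

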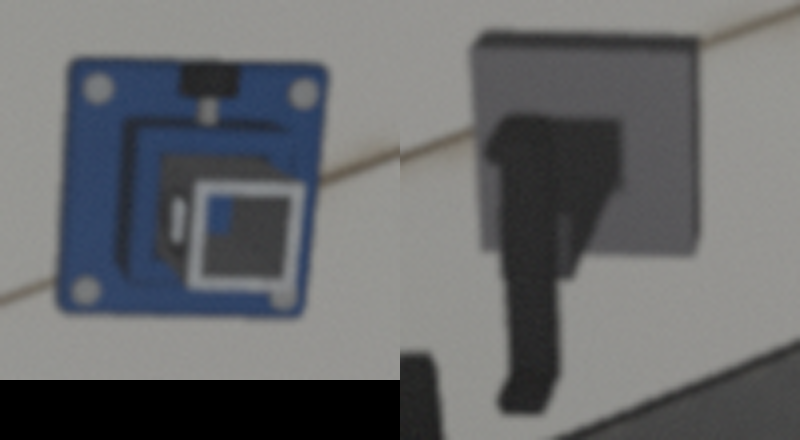

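Run:
```python
from h import *
p=snapshot('wrist')
def pts(L,z,off): 
    return np.array([atz(p,off[0]+a/4,off[1]+b/4,z)[:2]*1000 for a,b in L])
def ang(a,b): return np.degrees(np.arctan2(*(b-a)[::-1]))
h=pts([(107,140),(112,380),(155,140),(158,375)],.1,(165,195)); print('head y dir',ang(h[1],h[0]),ang(h[3],h[2]),'width',np.linalg.norm((h[2]-h[0])))
b=pts([(75,45),(297,38),(297,252),(83,250)],.022,(165,195)); print('block c',b.mean(0),'x dir',ang(b[0],b[1]),ang(b[3],b[2]),'y',ang(b[3],b[0]),ang(b[2],b[1]),[np.linalg.norm(b[i]-b[i-1]) for i in range(4)])
b=pts([(72,60),(327,68),(304,318),(58,308)],.01,(310,105)); print('plate c',b.mean(0),'x dir',ang(b[0],b[1]),ang(b[3],b[2]),'y',ang(b[3],b[0]),ang(b[2],b[1]),[np.linalg.norm(b[i]-b[i-1]) for i in range(4)])
for z in (.08,.09,.1):
    b=pts([(193,180),(307,182),(297,292),(187,290)],z,(310,105)); print('tube',z,b.mean(0),'x dir',ang(b[0],b[1]),ang(b[3],b[2]),'y',ang(b[3],b[0]),ang(b[2],b[1]),[np.linalg.norm(b[i]-b[i-1]).round(1) for i in range(4)])
h=pts([(100,125),(155,120),(155,400),(100,405)],.114,(165,195)); print('head',h)
s=arm.read_state(); print(s['position'], np.degrees(R.from_rotvec(s['orientation']).as_matrix()[:2,1]) , s['joint_pos'])
```

```text
head y dir 65.77879901760163 65.91524268064315 width 12.691703987197283
block c [421.58881004 275.14231529] x dir -19.06733790126209 -21.380849643827812 y 66.51252137462002 66.94991994464209 [np.float64(69.79322925178217), np.float64(69.54689538751447), np.float64(72.58428977767373), np.float64(69.94142005028851)]
plate c [627.11764538 302.74277703] x dir -22.450240865140596 -23.217845476281784 y 67.64938394591844 68.36033443499944 [np.float64(75.82035546430296), np.float64(76.71495595349934), np.float64(76.86856554313076), np.float64(77.67753122496488)]
tube 0.08 [628.34151876 300.69134655] x dir -21.73781343711026 -21.87255222439354 y 69.18812518069561 68.35403485077036 [np.float64(29.1), np.float64(29.8), np.float64(29.2), np.float64(29.4)]
tube 0.09 [626.82116907 303.17861164] x dir -21.73781343711035 -21.87255222439355 y 69.1881251806956 68.35403485077049 [np.float64(28.4), np.float64(29.0), np.float64(28.4), np.float64(28.6)]
tube 0.1 [625.30081937 305.66587673] x dir -21.737813437110166 -21.87255222439365 y 69.18812518069575 68.35403485077019 [np.float64(27.6), np.float64(28.3), np.float64(27.7), np.float64(27.9)]
head [[433.39885403 314.03228784]
 [446.99575552 310.27690381]
 [413.52272212 237.74895216]
 [398.96174712 241.60832659]]
[0.54067622 0.32666035 0.33141952] [ 53.49911115 -20.50978925] [5.43423999e-01 4.31755238e-01 5.25677550e-01 1.66459419e+00
 1.15396708e-04 2.48030613e+00]
```

```bash
python3 -m pendant '[-25,-27,20,0,1, -50,-54,50,0.04,1, -80,-80,90,0.04,1, -91,-95,130,0.04,1, -91,-95,130,0.04,1,-91,-95,130,0.04,1,-91,-95,130,0.04,1]'
python3 - <<'E'
from h import *
p=snapshot('wrist');save(p,'w3.png')
for t in ('mast','mast_button','mast_top','block'):
    print(t,[(np.round(d['location'],4).tolist(),round(d['confidence'],2)) for d in spotter.tip_of(p,t)])
E
```

```text
time: 4.55
position: [0.4217, 0.2772, 0.2034]
orientation: [-2.624, -1.728, -0.007]
wrist_force: [0.1, 0.6, 0.3]
grip_width: 0.0855
grasp_force: 0.0
mast [([0.4179, 0.2748, 0.0007], 0.63)]
mast_button []
mast_top [([0.4214, 0.2741, 0.0985], 0.57)]
block [([0.4192, 0.2735, -0.0014], 0.74)]
```

View pics/w3.png

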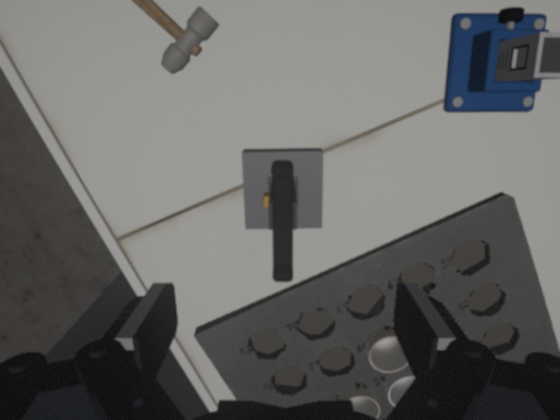

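Run:
```python
from h import *
p=snapshot('wrist'); s=arm.read_state()
print(atz(p,283.3,219,.112),atz(p,283,189,.022),tool([0.4195,0.2755,0.049]))
print(s['position'],np.degrees(2*np.arctan2(*s['orientation'][1::-1])))
for c in ((244,150),(322,150),(322,229),(244,230)): print(atz(p,*c,.022))
```

```text
[0.42010396 0.2768933  0.112     ] [0.41871861 0.27518212 0.022     ] [ -1.21229585  -0.55586287 152.95606625]
[0.42032943 0.27627106 0.20195769] -293.26940358719577
[0.40174786 0.31953542 0.022     ]
[0.46263938 0.29340561 0.022     ]
[0.43645276 0.22709088 0.022     ]
[0.37113831 0.25406884 0.022     ]
```

```bash
python3 -m pendant '[-1,-1,40,0,1, -1,-1,80,0,1, -1,-1,115,0,1, -1,-1,140,0,1, -1,-1,153,0,1, -1,-1,153,0,1, -1,-1,153,0,0, -1,-1,153,0,0,-1,-1,153,0,0,-1,-1,153,0,0]' 45; python3 -m pendant '[0,0,0,0,0,0,0,0,0,0,0,0,0,0,0,0,0,0,0,0]'
python3 - <<'E'
from h import *
p=snapshot('wrist');save(p,'w4.png'); s=arm.read_state(); print(s['position'],s['orientation'])
E
```

```text
time: 5.85
position: [0.4185, 0.2756, 0.0491]
orientation: [-2.623, -1.728, -0.002]
wrist_force: [-3.1, 1.7, 2.0]
grip_width: 0.0284
grasp_force: 1.6
time: 6.25
position: [0.4185, 0.2756, 0.049]
orientation: [-2.624, -1.728, -0.002]
wrist_force: [0.1, 0.4, 6.2]
grip_width: 0.0198
grasp_force: 47.7
[0.41845997 0.27555682 0.04901874] [-2.62353814e+00 -1.72790105e+00 -1.95899650e-03]
```

View pics/w4.png

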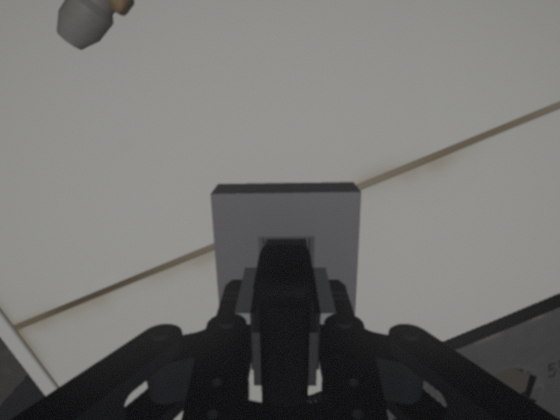

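```bash
python3 -m pendant '[0,0,-15,0,0, 0,0,-40,0,0, 0,0,-80,0,0, 0,0,-120,0,0, 8,35,-150,0,0, 16,75,-150,0,0, 25,115,-150,0,0, 34,155,-150,-0.02,0, 38,180,-150,-0.02,0, 38,180,-150,-0.02,0]';  python3 -m pendant '[0,0,0,0,0,0,0,0,0,0]'
python3 - <<'E'
from h import *
p=snapshot('wrist');save(p,'w5.png'); s=arm.read_state(); print(s['position'],s['orientation'],s['time'])
for t in ('mast','mast_top','foot','tube_axis'):
    print(t,[(np.round(d['location'],4).tolist(),round(d['confidence'],2)) for d in spotter.tip_of(p,t)])
E
```

```text
time: 7.3
position: [0.601, 0.2379, 0.1968]
orientation: [2.608, 1.751, -0.001]
wrist_force: [0.5, 0.5, -2.0]
grip_width: 0.0193
grasp_force: 46.8
time: 7.5
position: [0.5974, 0.2392, 0.1982]
orientation: [-2.606, -1.754, 0.001]
wrist_force: [-0.2, -0.3, -1.5]
grip_width: 0.0197
grasp_force: 46.8
[0.59739222 0.23937133 0.19843956] [-2.60535937e+00 -1.75482651e+00  7.53692573e-04] 7.55
mast [([0.5978, 0.2392, 0.1493], 0.79)]
mast_top [([0.6004, 0.2424, 0.2487], 0.69)]
foot [([0.7597, -0.0746, 0.0019], 0.86), ([0.452, 0.45, 0.0039], 0.73), ([0.6313, 0.3073, -0.002], 0.67)]
tube_axis [([0.6268, 0.3024, 0.0373], 0.97), ([0.6287, 0.3049, 0.0013], 0.62)]
```

View pics/w5.png

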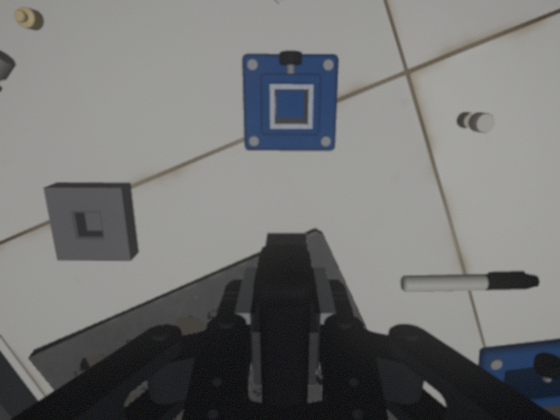

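Run:
```python
from h import *
p=snapshot('wrist'); f=p['frame'].astype(int); s=arm.read_state(); M=R.from_rotvec(s['orientation']).as_matrix(); P=np.array(s['position'])
roi=np.zeros(f.shape[:2],bool); roi[76:140,260:324]=1
m=(roi&(f.min(2)>140)).astype(np.uint8); k,l,st,ce=cv2.connectedComponentsWithStats(m); i=1+np.argmax(st[1:,4])
pts=np.argwhere(l==i)[:,::-1].astype(np.float32); r=cv2.minAreaRect(pts); print(st[i],r)
for z in (.08,.09,.1):
    W=np.array([atz(p,u,v,z)[:2]*1000 for u,v in pts],np.float32); print(z,cv2.minAreaRect(W))
for off in (-.002,0,.002,.004): print(off,proj(p,P+M@[.04+off,0,-.069]),proj(p,P+M@[.01+off,0,.045]), proj(p,P+M@[.01+off,0.01,.045]))
print(np.degrees(2*np.arctan2(s['orientation'][1],s['orientation'][0]))-90,P)
g=f[:,286].sum(1); print(g[215:300].tolist())
```

```text
[281 126  16   2  26] ((288.5, 126.5), (1.0, 15.0), 90.0)
0.08 ((621.51171875, 290.6639099121094), (0.6633274555206299, 10.120540618896484), 67.99268341064453)
0.09 ((621.72802734375, 291.4365539550781), (0.6378739476203918, 9.731874465942383), 67.99259948730469)
0.1 ((621.9443969726562, 292.2091979980469), (0.6123882532119751, 9.343265533447266), 67.9926528930664)
-0.002 (np.float64(284.06269522099996), np.float64(285.1153608635404)) (np.float64(284.6413907144378), np.float64(231.69519870915545)) (np.float64(303.6431530732216), np.float64(231.71688927284364))
0 (np.float64(284.06611152340054), np.float64(276.7365426990243)) (np.float64(284.6446513475031), np.float64(228.11692644423297)) (np.float64(303.70516888087644), np.float64(228.13896902208188))
0.002 (np.float64(284.0696149813775), np.float64(268.22273022359246)) (np.float64(284.647933829135), np.float64(224.516375964967)) (np.float64(303.7674304777373), np.float64(224.53877648522226))
0.004 (np.float64(284.0732079366889), np.float64(259.5717312867394)) (np.float64(284.65123830476307), np.float64(220.89341893995083)) (np.float64(303.82993750452385), np.float64(220.91618344402247))
-382.07939761940645 [0.59802785 0.23940437 0.19874709]
[464, 461, 462, 463, 466, 463, 463, 460, 460, 462, 460, 459, 458, 459, 461, 457, 446, 386, 280, 179, 142, 141, 133, 136, 140, 132, 142, 137, 126, 129, 119, 114, 104, 117, 107, 105, 109, 107, 108, 110, 102, 99, 103, 97, 106, 98, 104, 97, 101, 97, 95, 93, 80, 93, 88, 89, 83, 83, 82, 88, 88, 88, 82, 81, 86, 89, 80, 81, 86, 89, 80, 96, 98, 97, 81, 103, 90, 96, 90, 94, 90, 87, 85, 91, 69]
```

Run:
```python
from h import *
p=snapshot('wrist'); f=p['frame'].astype(int); s=arm.read_state(); M=R.from_rotvec(s['orientation']).as_matrix(); P=np.array(s['position'])
print(f[107,262:322,0].tolist()); print(f[78:138,291,0].tolist())
roi=np.zeros(f.shape[:2],bool); roi[76:140,260:324]=1
m=(roi&(f[:,:,0]>95)).astype(np.uint8); k,l,st,ce=cv2.connectedComponentsWithStats(m); i=1+np.argmax(st[1:,4])
pts=np.argwhere(l==i)[:,::-1].astype(np.float32); r=cv2.minAreaRect(pts); print(st[i],r)
for z in (.08,.09,.1):
    W=np.array([atz(p,u,v,z)[:2]*1000 for u,v in pts],np.float32); q=cv2.minAreaRect(W); print(z,q,(1000*M.T@(np.array([q[0][0]/1000,q[0][1]/1000,z])-P)).round(1))
print([ (z,x,proj(p,P+M@[x,0,z])[1].round(1)) for z,x in ((.045,.0075),(.041,.01))])
print(f[245,255:320].sum(1).tolist()); print([proj(p,P+M@[.0,y,.04])[0].round(1) for y in (-.01,.01)])
```

```text
[46, 48, 47, 46, 49, 58, 89, 119, 138, 142, 136, 121, 104, 81, 61, 46, 44, 47, 46, 47, 48, 46, 45, 46, 43, 48, 45, 46, 48, 47, 47, 45, 44, 47, 46, 47, 45, 43, 47, 49, 55, 61, 61, 66, 87, 119, 137, 142, 136, 112, 77, 53, 44, 46, 46, 47, 45, 46, 47, 46]
[47, 45, 44, 44, 45, 48, 82, 121, 138, 143, 142, 131, 96, 61, 45, 45, 44, 44, 45, 46, 45, 47, 46, 45, 46, 45, 44, 47, 46, 47, 47, 43, 48, 47, 43, 46, 46, 48, 47, 50, 54, 63, 66, 65, 67, 77, 106, 133, 142, 142, 131, 107, 70, 54, 45, 48, 48, 47, 47, 50]
[269  85  44  45 863] ((290.5, 107.0), (44.0, 43.0), 90.0)
0.08 ((627.4031982421875, 301.8042907714844), (28.39063835144043, 28.602035522460938), 67.95509338378906) [ 68.9   3.6 118.7]
0.09 ((627.398681640625, 302.1470642089844), (27.30029296875, 27.503463745117188), 67.95487213134766) [ 69.2   3.5 108.7]
0.1 ((627.3941040039062, 302.4898376464844), (26.20999526977539, 26.40484619140625), 67.95462799072266) [69.5  3.3 98.7]
[(0.045, 0.0075, np.float64(232.6)), (0.041, 0.01, np.float64(230.8))]
[461, 459, 457, 458, 460, 457, 454, 448, 430, 390, 294, 194, 141, 127, 124, 122, 120, 121, 116, 128, 115, 129, 118, 126, 126, 120, 125, 118, 118, 114, 128, 124, 115, 120, 114, 121, 115, 113, 116, 115, 117, 121, 111, 119, 119, 121, 120, 123, 122, 124, 123, 153, 195, 222, 231, 237, 233, 228, 230, 230, 228, 226, 231, 233, 229]
[np.float64(265.4), np.float64(303.8)]
```

```bash
python3 -m pendant '[30,1,0,0,0, 60,2,0,0,0, 69.5,3,0,0,0, 69.5,3,20,0,0, 69.5,3,44,0,0, 69.5,3,44,0,0, 69.5,3,44,0,0, 69.5,3,44,0,0, 69.5,3,44,0,0, 69.5,3,44,0,0]'
python3 - <<'E'
from h import *
s=arm.read_state(); print(s['position'],s['wrist_force'],tool([.62705,.3026,.155]))
for c in ('scene','wrist'):
  p=snapshot(c)
  for t in ('mast','mast_top','foot','tube_axis'):
    print(t,[(np.round(d['location'],4).tolist(),round(d['confidence'],2)) for d in spotter.tip_of(p,t)][:2])
  if c=='scene': u,v=map(int,proj(p,[.627,.303,.13])); cv2.imwrite('pics/s6.png',cv2.resize(p['frame'][v-50:v+50,u-50:u+50,::-1],(600,600),interpolation=cv2.INTER_CUBIC))
E
```

```text
time: 8.85
position: [0.6278, 0.3024, 0.1554]
orientation: [2.606, 1.754, 0.003]
wrist_force: [1.0, 0.2, -2.4]
grip_width: 0.0195
grasp_force: 46.8
[0.62782802 0.30242881 0.1554408 ] [ 1.03027934  0.18982886 -2.43712083] [-0.13497604 -0.78565031  0.43984696]
mast [([0.6289, 0.3036, 0.1083], 0.55)]
mast_top [([0.6281, 0.3013, 0.2096], 0.52)]
foot [([0.3975, 0.7324, -0.0039], 0.81), ([0.6261, 0.3044, -0.0011], 0.74)]
tube_axis [([0.7631, -0.0741, 0.0606], 0.85), ([0.6293, 0.3068, 0.0408], 0.83)]
mast [([0.6259, 0.2995, 0.1044], 0.71), ([0.5113, 0.4758, 0.0062], 0.43)]
mast_top [([0.6261, 0.304, 0.2062], 0.61), ([0.6264, 0.3007, 0.1047], 0.18)]
foot [([0.6295, 0.3066, -0.0025], 0.6)]
tube_axis [([0.6261, 0.2995, 0.0404], 0.81)]
```

View pics/s6.png

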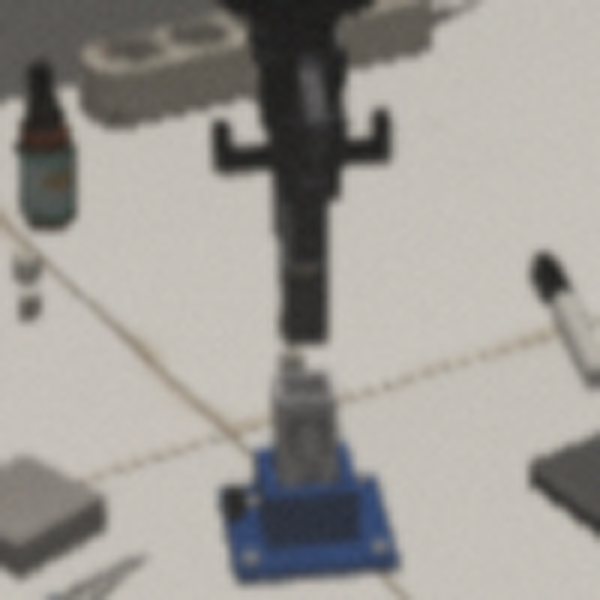

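```bash
python3 -m pendant '[0,-0.8,8,0,0, 0,-0.8,13,0,0, 0,-0.8,16,0,0, 0,-0.8,18,0,0, 0,-0.8,18,0,0]'; python3 -m pendant '[0,0,1.5,0,0, 0,0,3,0,0]'; python3 -m pendant '[0,0,1.5,0,0, 0,0,3,0,0]'
```

```text
time: 9.85
position: [0.6265, 0.3026, 0.1359]
orientation: [-2.606, -1.754, 0.001]
wrist_force: [0.1, -0.1, -0.4]
grip_width: 0.0196
grasp_force: 46.9
time: 10.05
position: [0.6268, 0.3027, 0.1335]
orientation: [-2.606, -1.754, -0.001]
wrist_force: [0.1, 1.3, -1.8]
grip_width: 0.0196
grasp_force: 46.9
time: 10.25
position: [0.6267, 0.3026, 0.1303]
orientation: [-2.606, -1.754, -0.0]
wrist_force: [0.1, -0.7, -1.9]
grip_width: 0.0193
grasp_force: 46.9
```

```bash
python3 -m pendant '[0,0,2,0,0, 0,0,4,0,0,0,0,6,0,0]'; python3 -m pendant '[0,0,2,0,0, 0,0,4,0,0,0,0,6,0,0]';python3 -m pendant '[0,0,2,0,0, 0,0,4,0,0,0,0,6,0,0]'
```

```text
time: 10.55
position: [0.6267, 0.3027, 0.1242]
orientation: [-2.606, -1.754, -0.0]
wrist_force: [-0.1, 0.6, -2.0]
grip_width: 0.0196
grasp_force: 46.9
time: 10.85
position: [0.6267, 0.3027, 0.1182]
orientation: [-2.606, -1.754, -0.0]
wrist_force: [1.0, 1.2, -2.3]
grip_width: 0.0195
grasp_force: 46.9
time: 11.15
position: [0.6267, 0.3027, 0.1122]
orientation: [-2.606, -1.754, -0.0]
wrist_force: [0.3, 1.3, -1.4]
grip_width: 0.019
grasp_force: 46.9
```

```bash
python3 -m pendant '[0,0,2,0,0, 0,0,4,0,0,0,0,6,0,0]'; python3 -m pendant '[0,0,1.5,0,0, 0,0,3,0,0,0,0,3,0,0]';python3 -m pendant '[0,0,1.5,0,0,0,0,3,0,0,0,0,3,0,0]';python3 -m pendant '[0,0,1,0,0,0,0,2,0,0,0,0,2,0,0]'
```

```text
time: 11.45
position: [0.6267, 0.3027, 0.1062]
orientation: [-2.606, -1.754, -0.0]
wrist_force: [-0.4, 0.7, -1.4]
grip_width: 0.0196
grasp_force: 46.9
time: 11.75
position: [0.6266, 0.3027, 0.1031]
orientation: [-2.606, -1.754, 0.0]
wrist_force: [0.3, 1.3, -2.7]
grip_width: 0.0194
grasp_force: 46.8
time: 12.05
position: [0.6266, 0.3027, 0.1001]
orientation: [-2.606, -1.754, 0.0]
wrist_force: [1.3, 2.0, -2.1]
grip_width: 0.0193
grasp_force: 46.8
time: 12.35
position: [0.6267, 0.3027, 0.0982]
orientation: [-2.606, -1.754, -0.0]
wrist_force: [1.2, 2.2, -3.4]
grip_width: 0.0195
grasp_force: 46.9
```

```bash
for i in 1 2 3; do python3 -m pendant '[0,0,1,0,0,0,0,2,0,0,0,0,2,0,0]' | egrep 'pos|wrist|grip'; done
```

```text
position: [0.6267, 0.3027, 0.0962]
wrist_force: [1.1, 1.6, -1.9]
grip_width: 0.0195
position: [0.6267, 0.3027, 0.0942]
wrist_force: [1.2, 1.2, -1.7]
grip_width: 0.0194
position: [0.6267, 0.3027, 0.0922]
wrist_force: [0.4, 1.6, -2.8]
grip_width: 0.019
```

```bash
for i in 1 2 3; do python3 -m pendant '[0,0,0.5,0,0,0,0,1,0,0,0,0,1,0,0]' | egrep 'pos|wrist|grip'; done
```

```text
position: [0.6267, 0.3027, 0.0913]
wrist_force: [1.4, 1.2, -1.8]
grip_width: 0.0192
position: [0.6267, 0.3027, 0.0903]
wrist_force: [1.5, 2.5, -1.6]
grip_width: 0.0195
position: [0.6267, 0.3027, 0.0893]
wrist_force: [1.6, 2.6, -0.8]
grip_width: 0.0191
```

```bash
for i in 1 2 3; do python3 -m pendant '[0,0,0.5,0,0,0,0,1,0,0,0,0,1,0,0]' | egrep 'pos|wrist|grip'; done
```

```text
position: [0.6267, 0.3027, 0.0883]
wrist_force: [1.1, 1.9, -1.7]
grip_width: 0.0193
position: [0.6267, 0.3027, 0.0873]
wrist_force: [0.9, 2.2, -1.6]
grip_width: 0.0193
position: [0.6267, 0.3027, 0.0863]
wrist_force: [1.1, 2.4, -1.6]
grip_width: 0.0194
```

```bash
for i in 1 2 3; do python3 -m pendant '[0,0,0.5,0,0,0,0,1,0,0,0,0,1,0,0]' | egrep 'pos|wrist|grip'; done
```

```text
position: [0.6268, 0.3027, 0.0861]
wrist_force: [-1.6, 1.2, 4.5]
grip_width: 0.0195
position: [0.6268, 0.3027, 0.0861]
wrist_force: [-2.8, 0.4, 11.7]
grip_width: 0.0196
position: [0.6269, 0.3027, 0.086]
wrist_force: [-4.9, -0.9, 16.5]
grip_width: 0.0192
```

```bash
python3 -m pendant '[0,0,-1,0,0,0,0,-2,0,0,0,0,-2,0,0]'; python3 -m pendant '[0,0,0,0,0.7,0,0,0,0,0.7,0,0,0,0,0.7,0,0,0,0,0.7,0,0,-20,0,0.7,0,0,-50,0,0.7,0,0,-90,0,0.7,0,0,-90,0,0.7]'
python3 - <<'E'
from h import *
for c in ('scene','wrist'):
  p=snapshot(c)
  for t in ('mast','mast_top','mast_button'):
    print(t,[(np.round(d['location'],4).tolist(),round(d['confidence'],2)) for d in spotter.tip_of(p,t)][:2])
  if c=='scene': u,v=map(int,proj(p,[.627,.303,.13])); A=cv2.resize(p['frame'][v-30:v+50,u-40:u+40],(400,400),interpolation=cv2.INTER_CUBIC)
  else: B=cv2.resize(p['frame'],(400,300)); save(p,'w7full.png')
C=np.zeros((400,800,3),np.uint8);C[:,:400]=A;C[:300,400:]=B; cv2.imwrite('pics/s7.png',C[:,:,::-1])
E
```

```text
time: 16.25
position: [0.6268, 0.3027, 0.0861]
orientation: [2.606, 1.754, 0.001]
wrist_force: [-2.2, 0.5, 7.3]
grip_width: 0.0193
grasp_force: 53.0
time: 17.05
position: [0.6288, 0.3037, 0.1811]
orientation: [2.605, 1.754, 0.013]
wrist_force: [1.4, 0.6, 0.5]
grip_width: 0.0597
grasp_force: 0.0
mast [([0.6287, 0.3022, 0.0379], 0.64)]
mast_top [([0.6301, 0.3033, 0.0363], 0.65), ([0.6319, 0.3007, 0.1387], 0.53)]
mast_button [([0.6233, 0.3053, 0.0861], 0.65)]
mast [([0.6261, 0.3017, 0.035], 0.76)]
mast_top [([0.6291, 0.302, 0.1356], 0.95)]
mast_button [([0.6185, 0.3039, 0.0868], 0.78), ([0.4544, 0.4492, 0.0028], 0.32)]
```

View pics/s7.png

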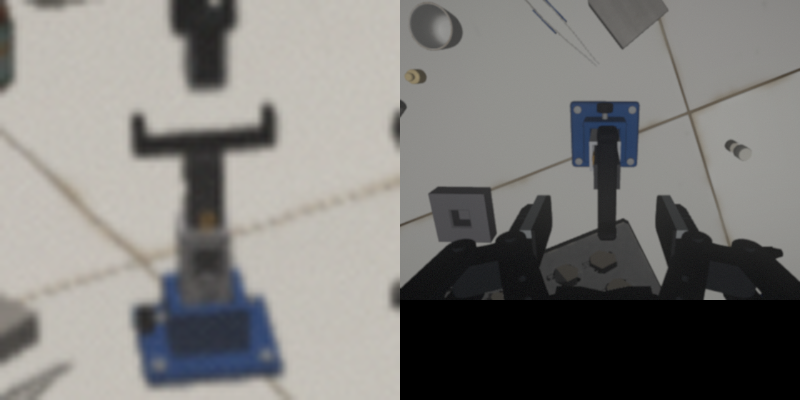

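```bash
python3 -m pendant '[0,0,0,0,0,0,0,0,0,0,0,0,0,0,0,0,0,0,0,0,0,0,0,0,0,0,0,10,0,0,0,0,20,0,0,0,0,27,0,0,0,0,30,0,0,0,0,30,0,0]' 20;  for i in 1 2 3 4; do python3 -m pendant '[0,0,1,0,0,0,0,2,0,0,0,0,2,0,0]' | egrep 'pos|wrist|grip'; done
```

```text
time: 18.45
position: [0.6263, 0.3025, 0.1445]
orientation: [-2.606, -1.754, 0.002]
wrist_force: [0.1, 0.3, 0.7]
grip_width: -0.0001
grasp_force: 0.0
position: [0.6268, 0.3027, 0.1435]
wrist_force: [-0.3, -0.8, -0.1]
grip_width: 0.0001
position: [0.6266, 0.3026, 0.1412]
wrist_force: [0.6, -1.1, 0.2]
grip_width: -0.0004
position: [0.6268, 0.3027, 0.1395]
wrist_force: [-0.2, 0.7, 2.3]
grip_width: -0.0003
position: [0.6266, 0.3027, 0.1373]
wrist_force: [0.1, 0.8, 3.9]
grip_width: 0.0
```

```bash
for i in 1 2 3 4 5; do python3 -m pendant '[0,0,1,0,0,0,0,2,0,0,0,0,2,0,0]' | egrep 'pos|wrist'; done
```

```text
position: [0.6266, 0.3027, 0.1351]
wrist_force: [0.2, 0.7, 2.1]
position: [0.6266, 0.3026, 0.1331]
wrist_force: [-0.8, 1.3, 2.2]
position: [0.6266, 0.3026, 0.1312]
wrist_force: [0.0, 0.4, 1.9]
position: [0.6266, 0.3026, 0.1291]
wrist_force: [-0.8, 0.2, 1.3]
position: [0.6266, 0.3026, 0.1272]
wrist_force: [-0.8, 0.3, 2.9]
```

```bash
for i in 1 2 3 4 5; do python3 -m pendant '[0,0,0.5,0,0,0,0,1,0,0,0,0,1,0,0]' | egrep 'pos|wrist'; done
```

```text
position: [0.6266, 0.3027, 0.1263]
wrist_force: [-1.0, 0.5, 2.7]
position: [0.6266, 0.3027, 0.1252]
wrist_force: [-0.1, 1.1, 2.8]
position: [0.6266, 0.3026, 0.1242]
wrist_force: [-0.6, 0.8, 3.6]
position: [0.6266, 0.3026, 0.1232]
wrist_force: [-0.7, 1.5, 3.6]
position: [0.6266, 0.3026, 0.1222]
wrist_force: [-1.2, 0.6, 2.6]
```

```bash
for i in 1 2 3 4; do python3 -m pendant '[0,0,0.5,0,0,0,0,1,0,0,0,0,1,0,0]' | egrep 'pos|wrist'; done
```

```text
position: [0.6266, 0.3023, 0.1208]
wrist_force: [0.0, -0.0, 0.3]
position: [0.6266, 0.3025, 0.1201]
wrist_force: [-0.4, -0.6, 0.0]
position: [0.6266, 0.3026, 0.1193]
wrist_force: [-0.6, 0.2, -0.4]
position: [0.6267, 0.3027, 0.1184]
wrist_force: [0.6, 0.1, -0.6]
```

```bash
for i in 1 2 3; do python3 -m pendant '[0,0,0.5,0,0,0,0,1,0,0,0,0,1,0,0]' | egrep 'pos|wrist'; done
```

```text
position: [0.627, 0.3028, 0.1181]
wrist_force: [0.5, -0.1, 4.8]
position: [0.6274, 0.3029, 0.118]
wrist_force: [-0.8, -0.7, 9.7]
position: [0.6278, 0.3031, 0.1178]
wrist_force: [-2.3, -1.1, 13.3]
```

Firm stop at 0.118, as predicted for the button in the hole. Retreat and check.

```bash
python3 -m pendant '[0,0,-2,0,0,0,0,-6,0,0,0,0,-30,0,0,0,0,-70,0,0,-50,0,-80,0,0,-90,0,-80,0,0,-90,-40,-80,0,0,-90,-40,-80,0,0,-90,-40,-80,0,0,-90,-40,-80,0,0]'
python3 - <<'E'
from h import *
for c in ('scene','wrist'):
  p=snapshot(c)
  for t in ('mast','mast_top','mast_button'):
    print(t,[(np.round(d['location'],4).tolist(),round(d['confidence'],2)) for d in spotter.tip_of(p,t)][:2])
  u,v=map(int,proj(p,[.627,.303,.08])); u=min(max(u,50),510);v=min(max(v,50),370)
  I=cv2.resize(p['frame'][v-50:v+50,u-50:u+50],(400,400),interpolation=cv2.INTER_CUBIC)
  if c=='scene': A=I
cv2.imwrite('pics/s8.png',np.hstack([A,I])[:,:,::-1])
s=arm.read_state();print(s['time'],s['position'])
E
```

```text
time: 25.75
position: [0.5564, 0.2347, 0.1953]
orientation: [2.606, 1.755, 0.001]
wrist_force: [0.4, 0.3, 0.6]
grip_width: -0.0001
grasp_force: 0.0
mast [([0.6261, 0.302, 0.0183], 0.67), ([0.6154, 0.3045, 0.0637], 0.16)]
mast_top [([0.6298, 0.2988, 0.1134], 0.7)]
mast_button [([0.6195, 0.3049, 0.0635], 0.62)]
mast [([0.625, 0.3036, 0.0121], 0.9)]
mast_top [([0.6304, 0.304, 0.1151], 0.63)]
mast_button [([0.6158, 0.3072, 0.0654], 0.85)]
26.15 [0.55591034 0.23434259 0.19508447]
```

View pics/s8.png

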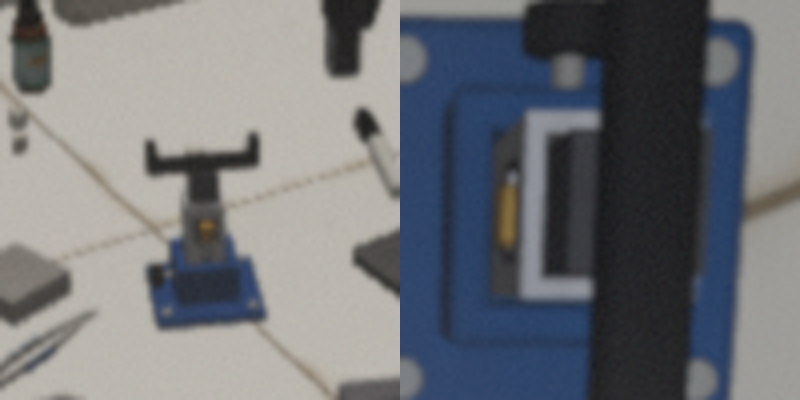

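The brass button sticks out through the hole in the tube, and the mast stands upright at the expected height. Handing in.

```bash
python3 -c "
from workcell import arm
print(arm.hand_in())"
```

```text
the job is handed in; nothing more can be done
None
```

The mast is locked in the blue stand's tube with its button out through the hole, and the job was handed in at about 26 s of the 64 s; no verdict came back.

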